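# Refill a feed lane with lock-cylinder cartons

### The job

Refill the sheet-metal feed lane that still has room: lay the two loose short cartons, the same size as the one already inside, on its open front tray one after the other and push each in under the roof behind the last, until the row of three sits tight against the lane's closed far end and only about a finger's breadth of the last carton stands out in front of the roof. Leave the longer carton and everything else on the bench where it lies.

Things in the scene. Friction and masses are not known exactly. Their poses are not given: they have to be found in the camera images.
- lane_mouth (a point): Lane to refill: fixed bright sheet-steel rectangular tube beside a full one, 54 mm wide, 48 mm high inside, 3 mm walls; its open front faces the robot, its far end is closed 258 mm in. Point on its floor (8 mm above the bench), on the centre line, below the roof's front edge; x level into the lane, y left, z up. Three short cartons tight inside end at x = -12 mm.
- lane_tray (a point): Point on the same floor and centre line at the front edge of the lane's open loading tray, 125 mm before the roof's front edge. The tray is the lane's floor running on without a roof, 54 mm wide, with sides 10 mm high and flared hems on them reaching 15 mm above the floor, 34 mm either side of the centre line.
- full_mouth (a point): The same point of the neighbouring lane, parallel, its centre line 72 mm to the left or right: same sizes, already full of longer, fixed cartons, its tray empty. It needs nothing. Both roofs have their top 59 mm above the bench, a 16 mm sight slot along the middle, and a brass sample cylinder lying on the far 95 mm, 20 mm high.
- stock_center (a point): Centre of the short carton already inside the lane to refill, loose, 90 x 46 x 42 mm, at varied depth (centre 60 to 105 mm in from the mouth); x along its length, z up. Slides when pushed; pushing the whole row of three along takes 4 to 15 N.
- carton_a_center (a point): Centre of a loose short white carton lying on the bench, rigid, 90 mm long (x) x 46 mm wide (y) x 42 mm high (z), about 0.15 to 0.3 kg, centre 21 mm above the bench. Both ends are alike.
- carton_b_center (a point): Centre of the other loose short white carton on the bench, same as carton_a.
- long_carton_center (a point): Centre of a loose longer white carton, 125 mm long (x) x 46 x 42 mm, lying on the bench. It belongs to the other lane: leave it.
- padlock: Bystander: brass padlock lying flat, 52 x 50 x 26 mm with a steel shackle reaching 65 mm along +x; origin under the middle of its body.
- lock_case: Bystander: mortise lock case lying flat, 165 x 85 x 18 mm with a 235 mm long face plate; origin under the middle of the case.
- brush: Bystander: swarf hand brush lying along its x, about 200 mm long.
- screwdriver: Bystander: screwdriver lying along its x, about 200 mm long.
- caliper: Bystander: slide caliper lying flat, 210 mm along x, 7 mm thick.
- mug: Bystander: mug, 80 mm across and 90 mm high; origin under its middle.
Things that resemble listed ones, but are neither listed nor needed, are in the scene too. What is shaped like the part that bears carton_b_center but yellow is not meant.

How it is judged:
By the outcome, as a careful person would: the job done as asked, in the order asked, and still so for the second after the job is handed in, with the robot touching nothing.
It also fails if it takes over 67 s, if anything falls off the work surface, if the arm or the gripper's body presses on something with over 40 N, if the wrist force passes 120 N, or if a joint passes its speed limit or range.

### The arm

A 6-joint arm with a two-finger parallel gripper is mounted at the origin on the work surface. World frame = base frame: x ahead of the robot, y to its left, z up, the work surface at z = 0. Lengths are in mm, angles in rad, forces in N, time in s.
With the tool pointing down it reaches from about 275 to 825 mm from the base axis. Payload 5.2 kg.
Tool frame: the origin (TCP) lies at the very end of the fingers, on their centre line; the grasp point (between the pads) lies behind it (env.tcp_to_grasp is the z of the grasp point in the tool frame, in mm); z points along the fingers, y is the line along which they close (so a half turn about z gives the same grasp; the last joint's range is limited). The gripper opens to 93 mm and grips with 3 to 60 N. Pads are 15 mm wide; open, the fingers measure 128 mm over their backs; the gripper's body (75 mm by 188 mm) begins 65 mm behind the grasp point.
Start: joints at [-1.545, 0.259, 1.535, -0, 1.348, -0.203], TCP at [124.766, -535.666, 218.653] pointing down, gripper open.
Joint ranges: [-3.14, 3.14], [-0.91, 2.08], [0.19, 2.58], [-1.22, 4.36], [0.22, 2.71], [-3.12, 3.12]. Speed limits (rad/s): [2.57, 2.57, 3.14, 3.14, 3.14, 3.14].

### API

Orientations are given as a 3x3 rotation matrix whose columns are the frame's x, y, z axes.
In Python, from plant import sensors, cams, env gives the robot as it stands. The module is installed in compiled form; this text tells all that it offers.
- The arm moves only by the tool servo_tool, never from a script. Its argument "plan" is text: rows parted by semicolons, each of 7 numbers parted by spaces: the shift along the tool's x, y, z in m, then the turn, a rotation vector about the tool's x, y, z in rad, then the opening, from 0 (shut) to 1 (fully open). In form: dx dy dz wx wy wz claw; .... A call has 1 to 12 rows; each row is the pose to reach, as a shift and turn from the pose commanded when the call began, along the tool's axes at that moment; what a row does not reach only later rows make up. A row lasts 1/8 s, in which the tool goes at most 62.5 mm and 10.7 degrees, less where a joint would pass 70% of its speed; a pose out of reach is approached as far as the arm can. A call with a gripper value outside its range is refused whole. The fingers move at their own pace and stop on an object; the grip force is fixed at half the most. Time passes only in rows, so rows that repeat a pose let the fingers close. It gives the time, the measured TCP pose, the force, the opening and the grip force at its end, in the units of the state.
- sensors.sense(): the state, without advancing time (a new reading comes with each control period).
- cams.snapshot(name): name is "side" or "top"; returns a dict with "image" (400x640x3 uint8, blue, green, red), "fovy" (degrees; the focal length in pixels is half the picture's height over the tangent of half this angle, whatever the lens; pixels are square), "cx", "cy" (the principal point, pixels), "rvec" (rotation vector, rad) and "tvec" (3), from world to camera coordinates, as OpenCV has them. Camera axes: x right, y down, z forward; pixel columns grow to the right and rows downward; lengths in mm; the calibration is good to about 2 mm. A picture is of the moment at which its call begins. There is no depth.
- env.sign_off(): hands the job in; it is judged then, once.
The state is a dict: "t": time; "q": joint angles; "qd": joint speeds; "joint_torque": joint torques, N m; "eef_pos": TCP position; "ee_rot": TCP orientation; "contact_force": force on the tool from outside, world axes, zero at the start; "ft_torque": the same for the moment, N m; "finger_gap": opening from 0.0 (shut) to 1.0 (fully open); "finger_force": force on a finger pad.
Only numpy, scipy, OpenCV 4.12 (cv2) and the standard library are available. Lean on these libraries where they do the work, as an engineer would, in place of code of your own. Each camera call takes 0.05 s, during which the arm holds its last target. There are 200 camera calls.

## Working session

There is one attempt and no reset: what is moved stays moved. The work goes in short steps, Python scripts to look and compute and a tool call to move; the robot and the scene stay as the last step left them, time stands still between calls to the robot, and variables do not carry over. Pictures are saved under pics/ and viewed, at most 10 in all, crops included, and the job is handed in when it is done.

Besides the shell and the picture viewer there is one more tool, called after "Request:" as a command line: name --argument value ..., lists and objects as JSON in quotes. servo_tool: Moves the arm, as the interface text tells. Its arguments: {"type":"object","properties":{"plan":{"type":"string"}},"required":["plan"]}

```bash
mkdir -p pics; cat > h.py <<'E'
import numpy as np, cv2
from plant import sensors, cams, env
def snap(n,fn=None):
    s=cams.snapshot(n)
    if fn: cv2.imwrite('pics/'+fn,s['image'])
    return s
def KRt(s):
    f=200/np.tan(np.radians(s['fovy'])/2)
    K=np.array([[f,0,s['cx']],[0,f,s['cy']],[0,0,1.]])
    return K,cv2.Rodrigues(np.array(s['rvec'],float))[0],np.array(s['tvec'],float).ravel()
def ray(s,u,v,z):
    K,R,t=KRt(s); c=-R.T@t; d=R.T@np.linalg.solve(K,[u,v,1.])
    return c+d*(z-c[2])/d[2]
def proj(s,p):
    K,R,t=KRt(s); q=K@(R@np.array(p,float)+t); return q[:2]/q[2]
E
python3 - <<'E'
from h import *
for n in('top','side'):
    s=snap(n,n+'0.png'); K,R,t=KRt(s); print(n,s['fovy'],s['cx'],s['cy'],-R.T@t,R.round(3).tolist(),[k for k in s])
print(env.tcp_to_grasp); print(sensors.sense())
E
```

```text
top 44.055366134774985 325.97827427697507 198.46696702406177 [ 219.94957692    5.54475323 1593.51749196] [[-0.08, -0.997, -0.002], [-0.974, 0.079, -0.21], [0.21, -0.015, -0.978]] ['image', 'fovy', 'cx', 'cy', 'rvec', 'tvec']
side 55.140672891959696 319.6631660530154 192.9453792262581 [444.6921805  746.77800429 904.31318168] [[-0.991, -0.133, -0.018], [-0.086, 0.735, -0.673], [0.103, -0.665, -0.74]] ['image', 'fovy', 'cx', 'cy', 'rvec', 'tvec']
-18.8
{'t': 0.1, 'q': array([-1.54477385e+00,  2.59253173e-01,  1.53593808e+00,  9.56747297e-06,
        1.34799753e+00, -2.02828762e-01]), 'qd': array([ 1.93089485e-04, -1.26207411e-03, -2.48555235e-03, -2.33753022e-04,
        1.90787124e-03,  7.37168733e-05]), 'joint_torque': array([ 1.90634099e-03, -4.38211906e+01, -2.84645998e+01,  7.21971178e-02,
        3.61953804e-02, -5.76147727e-05]), 'eef_pos': array([ 124.77064624, -535.17401806,  217.92423044]), 'ee_rot': array([[ 9.73928132e-01,  2.26856768e-01, -3.22027839e-05],
       [ 2.26856530e-01, -9.73926880e-01,  1.59583446e-03],
       [ 3.30662691e-04, -1.56153348e-03, -9.99998726e-01]]), 'contact_force': array([ 0.25501183, -0.3152467 ,  0.36136402]), 'ft_torque': array([ 0.05365798,  0.00184037, -0.02622553]), 'finger_force': 0.0, 'finger_gap': 1.0004651110707683}
```

View pics/top0.png

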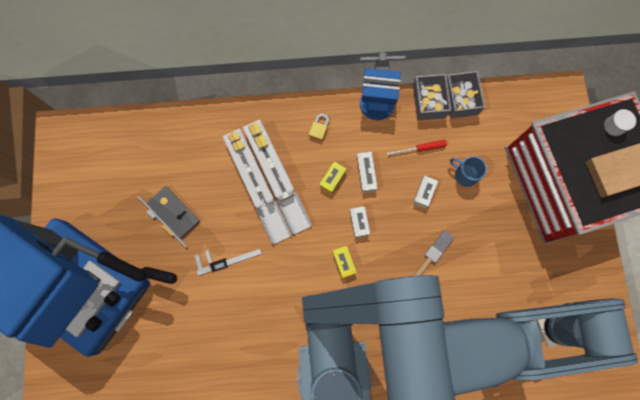

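View pics/side0.png

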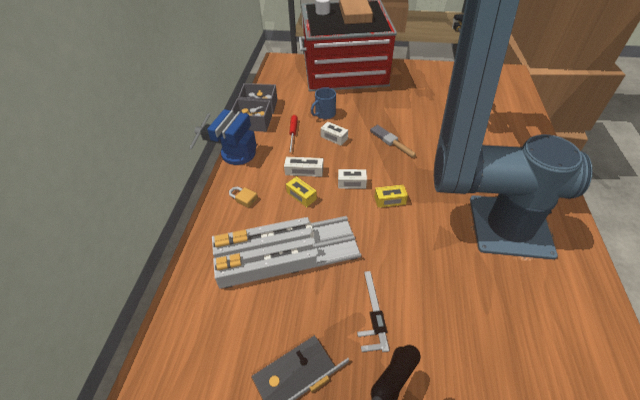

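The top view shows the lanes running from (290,225) up to (240,135). The short white cartons are at (360,222) and (426,192), and the long one is at (367,172). In the side view the lanes are at (285,245), and the short cartons at (352,179) and (334,133). Next I'll zoom on the lanes and measure the cartons.

```bash
python3 - <<'E'
from h import *
a=cv2.imread('pics/top0.png');b=cv2.imread('pics/side0.png')
A=cv2.resize(a[110:250,215:315],None,fx=4,fy=4,interpolation=cv2.INTER_CUBIC)
B=cv2.resize(b[210:290,205:365],None,fx=2.5,fy=2.5,interpolation=cv2.INTER_CUBIC)
C=np.zeros((560,800,3),np.uint8);C[:560,:400]=A;C[:200,400:]=B
D=cv2.resize(a[145:245,345:445],None,fx=3.5,fy=3.5,interpolation=cv2.INTER_CUBIC);C[205:555,420:770]=D
cv2.imwrite('pics/z1.png',C)
s=snap('top');im=s['image'];hsv=cv2.cvtColor(im,cv2.COLOR_BGR2HSV)
def rects(s,roi,z):
    im=s['image'];hsv=cv2.cvtColor(im,cv2.COLOR_BGR2HSV)
    m=((hsv[...,1]<50)&(hsv[...,2]>110)).astype(np.uint8)*255
    k=np.zeros_like(m);x0,y0,x1,y1=roi;k[y0:y1,x0:x1]=255;m&=k
    m=cv2.morphologyEx(m,cv2.MORPH_CLOSE,np.ones((5,5)))
    for c in cv2.findContours(m,0,1)[0]:
        if cv2.contourArea(c)<80: continue
        w=np.array([ray(s,*p[0],z)[:2] for p in c],np.float32)
        r=cv2.minAreaRect(w); px=cv2.minAreaRect(c)[0]
        print(np.round(px),np.round(r[0],1),np.round(r[1],1),round(r[2],1))
rects(s,(340,140,445,245),42)
E
```

```text
[359. 222.] [ 470.1 -118.1] [93.  49.5] 5.6
[425. 191.] [ 550.4 -339.4] [49.1 98.7] 63.1
[367. 172.] [ 631.4 -157. ] [131.  50.] 2.9
```

View pics/z1.png

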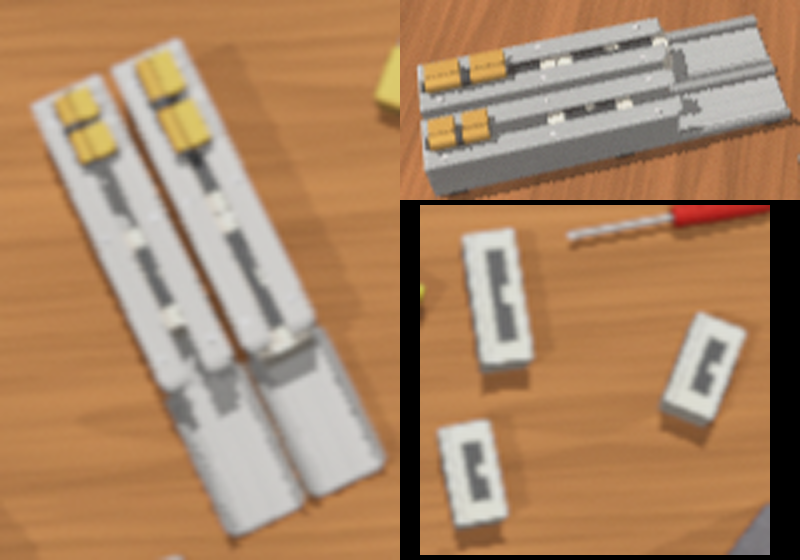

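The left lane in the top view, (245,165) at roof level, is the one with room: its carton's white ends show in the slot at crop (135,238) and (173,317). The right lane has cartons up to its mouth. I'll fit its edges next.

```bash
python3 - <<'E'
from h import *
s=snap('top');im=s['image']
hsv=cv2.cvtColor(im,cv2.COLOR_BGR2HSV).astype(float)
S=cv2.GaussianBlur(hsv[...,1],(3,3),0)
def crossings(v,lo,hi,th=75):
    r=S[v,lo:hi]; out=[]
    for i in range(len(r)-1):
        if (r[i]-th)*(r[i+1]-th)<0: out.append((lo+i+(th-r[i])/(r[i+1]-r[i]), 'in' if r[i]>r[i+1] else 'out'))
    return out
L=[];T=[];R=[]
for v in range(142,238):
    c=crossings(v,205,320)
    if not c: continue
    if v%12==0: print(v,[(round(a,1),b) for a,b in c])
    ins=[a for a,b in c if b=='in']; outs=[a for a,b in c if b=='out']
    if v<202 and ins: L.append(ray(s,ins[0],v,59)[:2])
    if 212<=v<236 and ins: T.append(ray(s,ins[0],v,23)[:2])
    if 155<v<185 and outs: R.append(ray(s,outs[-1],v,59)[:2])
for n,P in(('L',L),('T',T),('R',R)):
    P=np.array(P,np.float32); d=cv2.fitLine(P,cv2.DIST_HUBER,0,.01,.01).ravel()
    if d[0]<0:d[:2]*=-1
    nrm=np.array([-d[1],d[0]]); print(n,d,'ang',np.degrees(np.arctan2(d[1],d[0])),'off',nrm@d[2:],'res',np.std(P@nrm))
# crop corner rays
for nm,(x,y),z in [('backL',(33,103),59),('backR',(97,75),59),('frL',(168,388),59),('frR',(232,365),59),('trL',(232,537),10),('trR',(305,500),10),('R frL',(252,357),59),('R frR',(316,326),59),('R bL',(115,65),59),('R bR',(180,38),59),('st1',(135,238),50),('st2',(173,317),50)]:
    print(nm,ray(s,x/4+215-.4,y/4+110-.4,z)[:2].round(1))
E
```

```text
144 [(np.float64(225.5), 'in'), (np.float64(231.8), 'out'), (np.float64(242.7), 'in'), (np.float64(247.5), 'out'), (np.float64(249.7), 'in'), (np.float64(256.5), 'out'), (np.float64(266.9), 'in'), (np.float64(271.9), 'out')]
156 [(np.float64(231.0), 'in'), (np.float64(253.4), 'out'), (np.float64(255.5), 'in'), (np.float64(277.6), 'out')]
168 [(np.float64(236.6), 'in'), (np.float64(258.9), 'out'), (np.float64(261.2), 'in'), (np.float64(283.7), 'out')]
180 [(np.float64(242.1), 'in'), (np.float64(264.8), 'out'), (np.float64(266.9), 'in'), (np.float64(289.6), 'out')]
192 [(np.float64(247.6), 'in'), (np.float64(270.4), 'out'), (np.float64(272.6), 'in'), (np.float64(295.4), 'out')]
204 [(np.float64(253.2), 'in'), (np.float64(301.7), 'out')]
216 [(np.float64(258.6), 'in'), (np.float64(307.4), 'out')]
228 [(np.float64(264.1), 'in'), (np.float64(307.5), 'out')]
L [9.3120980e-01 3.6448359e-01 6.6073413e+02 2.5629590e+02] ang 21.375805 off -2.161499 res 0.23182516
T [9.3210983e-01 3.6217573e-01 4.9414267e+02 1.9349603e+02] ang 21.233873 off 1.3930817 res 0.34999594
R [9.2727125e-01 3.7439018e-01 6.5505164e+02 1.0773184e+02] ang 21.98663 off -145.34827 res 0.26987836
backL [786.5 300.9]
backR [806.4 247.7]
frL [540.6 202.9]
frR [555.1 151.4]
trL [424.8 164.1]
trR [450.  103.7]
R frL [560.3 135.2]
R frR [581.5  82.9]
R bL [813.9 232.6]
R bR [833.  178.3]
st1 [668.3 224.5]
st2 [600.2 197.2]
```

```bash
python3 - <<'E'
from h import *
def fit(P,n):
    P=np.array(P,np.float32); d=cv2.fitLine(P,cv2.DIST_HUBER,0,.01,.01).ravel()
    if d[0]<0:d[:2]*=-1
    m=np.array([-.3633,.9317]); print(n,'ang %.2f'%np.degrees(np.arctan2(d[1],d[0])),'off@21.3 %.2f'%np.median(P@m),'std %.2f'%np.std(P@m))
def edge(r,lo,hi):  # subpixel max gradient centroid
    g=np.abs(np.diff(r[lo:hi])); i=int(g.argmax()); a,b=max(i-2,0),i+3
    w=g[a:b]; return lo+.5+(w@np.arange(a,a+len(w)))/w.sum()
s=snap('top');S=cv2.cvtColor(s['image'],cv2.COLOR_BGR2HSV)[...,1].astype(float)
fit([ray(s,edge(S[v],int(225.5+(v-144)*.4607)-5,int(225.5+(v-144)*.4607)+7),v,59)[:2] for v in range(146,200)],'top L roof')
s=snap('side');S=cv2.cvtColor(s['image'],cv2.COLOR_BGR2HSV)[...,1].astype(float)
V=cv2.cvtColor(s['image'],cv2.COLOR_BGR2GRAY).astype(float)
# predicted lines to get search windows
u=np.array([.9317,.3633]);m=np.array([-.3633,.9317])
def run(off,z,x0,x1,n,I):
    P=[];A=[]
    for l in np.linspace(x0,x1,40):
        p=u*l+m*off; c=proj(s,[*p,z]); cu=int(round(c[0])); v=int(round(c[1]))
        e=edge(I[:,cu],v-6,v+7); P.append(ray(s,cu,e,z)[:2]); A.append(c)
    print(A[0].round(),A[-1].round()); fit(P,n)
c0=-33
run(c0-72-30,59,600,800,'side far roof edge (exp c-102)',S)
run(c0+30,1,600,820,'side near wall bottom (exp c+30)',S)
run(c0+30,59,600,820,'side near roof edge (exp c+30)',V)
# along-lane mouth from corners
for p in [(540.6,202.9),(555.1,151.4),(560.3,135.2),(581.5,82.9),(786.5,300.9),(806.4,247.7),(813.9,232.6),(833,178.3),(424.8,164.1),(450,103.7),(668.3,224.5),(600.2,197.2)]: print(p,round(u@p,1),round(m@p,1))
E
```

```text
top L roof ang 21.38 off@21.3 -0.82 std 0.33
[299. 219.] [227. 234.]
side far roof edge (exp c-102) ang 21.61 off@21.3 -138.30 std 6.06
[310. 270.] [228. 288.]
side near wall bottom (exp c+30) ang 21.49 off@21.3 -7.58 std 0.55
[309. 258.] [223. 277.]
side near roof edge (exp c+30) ang 21.53 off@21.3 -5.40 std 3.20
(540.6, 202.9) 577.4 -7.4
(555.1, 151.4) 572.2 -60.6
(560.3, 135.2) 571.1 -77.6
(581.5, 82.9) 571.9 -134.0
(786.5, 300.9) 842.1 -5.4
(806.4, 247.7) 841.3 -62.2
(813.9, 232.6) 842.8 -79.0
(833, 178.3) 840.9 -136.5
(424.8, 164.1) 455.4 -1.4
(450, 103.7) 456.9 -66.9
(668.3, 224.5) 704.2 -33.6
(600.2, 197.2) 630.8 -34.3
```

```bash
cat >> h.py <<'E'
U=np.array([.9311,.3649]);M=np.array([-.3649,.9311])  # lane axis 21.4 deg
C0=-34.-690*np.sin(np.radians(.1)); MOUTH=578.
def lane(x,y=0): return U*(MOUTH+x)+M*(C0+y)
def go(x,y,z,head):
    s=sensors.sense();R=s['ee_rot'];d=R.T@(np.array([x,y,z])-s['eef_pos'])
    h=np.radians(head); T=np.array([[np.cos(h),np.sin(h),0],[np.sin(h),-np.cos(h),0],[0,0,-1]])
    r=cv2.Rodrigues(R.T@T)[0].ravel()
    print('shift m',(d/1000).round(4),'rot',r.round(3),'t',round(s['t'],2),'pos',s['eef_pos'].round(1),'F',s['contact_force'].round(1),'gap',round(s['finger_gap'],3))
E
python3 -c "
from h import *
print(lane(0),lane(-125))
go(553,-341,120,-26.9);go(553,-341,18,-26.9)"
```

```text
[551.02184052 178.13349808] [434.63434052 132.52099808]
shift m [ 0.4612 -0.0922  0.0985] rot [-0.001  0.     0.698] t 0.3 pos [ 124.8 -535.5  218.4] F [ 0.1 -0.2 -0.6] gap 1.003
shift m [ 0.4612 -0.0922  0.2005] rot [-0.001  0.     0.698] t 0.3 pos [ 124.8 -535.5  218.4] F [ 0.1 -0.2 -0.6] gap 1.003
```

Request:
servo_tool --plan "0.461 -0.092 0.05 0 0 0.698 1;0.461 -0.092 0.05 0 0 0.698 1;0.461 -0.092 0.05 0 0 0.698 1;0.461 -0.092 0.05 0 0 0.698 1;0.461 -0.092 0.05 0 0 0.698 1;0.461 -0.092 0.05 0 0 0.698 1;0.461 -0.092 0.05 0 0 0.698 1;0.461 -0.092 0.05 0 0 0.698 1;0.461 -0.092 0.05 0 0 0.698 1;0.461 -0.092 0.05 0 0 0.698 1;0.461 -0.092 0.1 0 0 0.698 1;0.461 -0.092 0.1 0 0 0.698 1"

```text
t: 1.8
eef_pos: [549.2, -340.6, 115.3]
ee_rot: [[0.891, -0.454, -0.007], [-0.454, -0.891, 0.005], [-0.008, -0.002, -1.0]]
contact_force: [-0.5, 0.1, -0.2]
finger_gap: 0.998
finger_force: 0.0
```

```bash
python3 -c "
from h import *
go(553,-341,18,-26.9)"
```

```text
shift m [ 0.0044 -0.0012  0.0973] rot [-0.002  0.008 -0.002] t 1.8 pos [ 549.2 -340.6  115.3] F [-0.5  0.1 -0.2] gap 0.998
```

Request:
servo_tool --plan "0 0 0.04 0 0 0 1;0 0 0.08 0 0 0 1;0 0 0.1 0 0 0 1;0 0 0.1 0 0 0 1;0 0 0.1 0 0 0 0.3;0 0 0.1 0 0 0 0.3;0 0 0.1 0 0 0 0.3;0 0 0.1 0 0 0 0.3;0 0 0.1 0 0 0 0.3;0 0 0.1 0 0 0 0.3"

```text
t: 3.05
eef_pos: [552.9, -341.5, 18.7]
ee_rot: [[0.892, -0.452, -0.0], [-0.452, -0.892, -0.0], [-0.0, 0.0, -1.0]]
contact_force: [0.4, -0.5, 2.1]
finger_gap: 0.494
finger_force: 30.0
```

```bash
python3 -c "
from h import *
p=lane(-72);print(p);go(*p,100,21.4);go(*p,27,21.4)"
```

```text
[483.98264052 151.86069808]
shift m [-0.2845 -0.4089 -0.0813] rot [ 0.     0.    -0.843] t 3.05 pos [ 552.9 -341.5   18.7] F [ 0.4 -0.5  2.1] gap 0.494
shift m [-0.2845 -0.4089 -0.0083] rot [ 0.     0.    -0.843] t 3.05 pos [ 552.9 -341.5   18.7] F [ 0.4 -0.5  2.1] gap 0.494
```

Request:
servo_tool --plan "0 0 -0.05 0 0 0 0.3;0 0 -0.1 0 0 0 0.3;-0.2845 -0.409 -0.1 0 0 -0.843 0.3;-0.2845 -0.409 -0.1 0 0 -0.843 0.3;-0.2845 -0.409 -0.1 0 0 -0.843 0.3;-0.2845 -0.409 -0.1 0 0 -0.843 0.3;-0.2845 -0.409 -0.1 0 0 -0.843 0.3;-0.2845 -0.409 -0.1 0 0 -0.843 0.3;-0.2845 -0.409 -0.1 0 0 -0.843 0.3;-0.2845 -0.409 -0.1 0 0 -0.843 0.3;-0.2845 -0.409 -0.1 0 0 -0.843 0.3;-0.2845 -0.409 -0.08 0 0 -0.843 0.3"

```text
t: 4.55
eef_pos: [485.2, 152.4, 99.6]
ee_rot: [[0.93, 0.367, 0.003], [0.367, -0.93, -0.0], [0.003, 0.001, -1.0]]
contact_force: [0.0, 0.2, -1.7]
finger_gap: 0.493
finger_force: 30.0
```

Request:
servo_tool --plan "0 0 0.02 0 0 0 0.3;0 0 0.03 0 0 0 0.3;0 0 0.03 0 0 0 0.3"

```text
t: 4.92
eef_pos: [483.7, 151.1, 68.0]
ee_rot: [[0.931, 0.364, -0.002], [0.364, -0.931, -0.0], [-0.002, -0.0, -1.0]]
contact_force: [-0.2, 0.3, -1.5]
finger_gap: 0.494
finger_force: 30.0
```

```bash
python3 - <<'E'
from h import *
p=lane(-72);go(*p,27,21.4)
a=snap('top')['image'];b=snap('side')['image']
C=np.zeros((560,800,3),np.uint8)
C[:560,:400]=cv2.resize(a[130:270,220:320],None,fx=4,fy=4,interpolation=cv2.INTER_CUBIC)
C[:400,400:]=cv2.resize(b[190:290,280:380],None,fx=4,fy=4,interpolation=cv2.INTER_CUBIC)
cv2.imwrite('pics/z2.png',C)
E
```

```text
shift m [ 0.0006 -0.0006  0.041 ] rot [-0.     0.002 -0.001] t 4.92 pos [483.7 151.1  68. ] F [-0.2  0.3 -1.5] gap 0.494
```

View pics/z2.png

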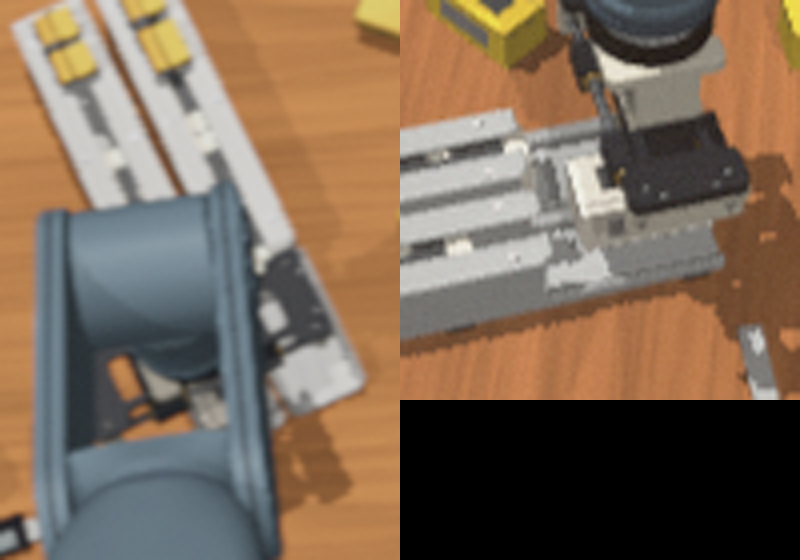

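The side view shows the carton held over the tray at about (600,200) in the crop, lined up with the lane. I'll lower it in stages and watch the force.

Request:
servo_tool --plan "0 0 0.02 0 0 0 0.3;0 0 0.03 0 0 0 0.3;0 0 0.036 0 0 0 0.3;0 0 0.036 0 0 0 0.3"

```text
t: 5.52
eef_pos: [484.0, 151.9, 32.6]
ee_rot: [[0.931, 0.365, -0.0], [0.365, -0.931, -0.0], [-0.0, -0.0, -1.0]]
contact_force: [-0.7, 0.2, -1.1]
finger_gap: 0.493
finger_force: 30.0
```

Request:
servo_tool --plan "0 0 0.003 0 0 0 0.3;0 0 0.005 0 0 0 0.3;0 0 0.005 0 0 0 0.3"

```text
t: 5.9
eef_pos: [484.0, 152.0, 27.6]
ee_rot: [[0.931, 0.365, -0.0], [0.365, -0.931, 0.0], [-0.0, -0.0, -1.0]]
contact_force: [-0.6, -0.1, -1.3]
finger_gap: 0.49
finger_force: 30.0
```

Request:
servo_tool --plan "0 0 0 0 0 0 0.62;0 0 0 0 0 0 0.62;0 0 0 0 0 0 0.62;0 0 -0.05 0 0 0 0.62;-0.05 0 -0.05 0 0 0 0;-0.078 0 -0.04 0 0 0 0;-0.078 0 0 0 0 0 0;-0.078 0 0.01 0 0 0 0;-0.078 0 0.01 0 0 0 0;-0.078 0 0.01 0 0 0 0"

```text
t: 7.15
eef_pos: [412.6, 123.6, 18.5]
ee_rot: [[0.931, 0.365, 0.002], [0.365, -0.931, 0.0], [0.001, 0.0, -1.0]]
contact_force: [-0.3, 0.4, -0.7]
finger_gap: 0.03
finger_force: 0.0
```

```bash
python3 - <<'E'
from h import *
p=lane(-16);go(*p,17,21.4)
a=snap('top')['image'];b=snap('side')['image']
C=np.zeros((560,800,3),np.uint8)
C[:560,:400]=cv2.resize(a[130:270,220:320],None,fx=4,fy=4,interpolation=cv2.INTER_CUBIC)
C[:400,400:]=cv2.resize(b[190:290,280:380],None,fx=4,fy=4,interpolation=cv2.INTER_CUBIC)
cv2.imwrite('pics/z3.png',C)
E
```

```text
shift m [ 0.1328 -0.0002  0.0017] rot [ 0.    -0.001  0.   ] t 7.15 pos [412.6 123.6  18.5] F [-0.3  0.4 -0.7] gap 0.03
```

View pics/z3.png

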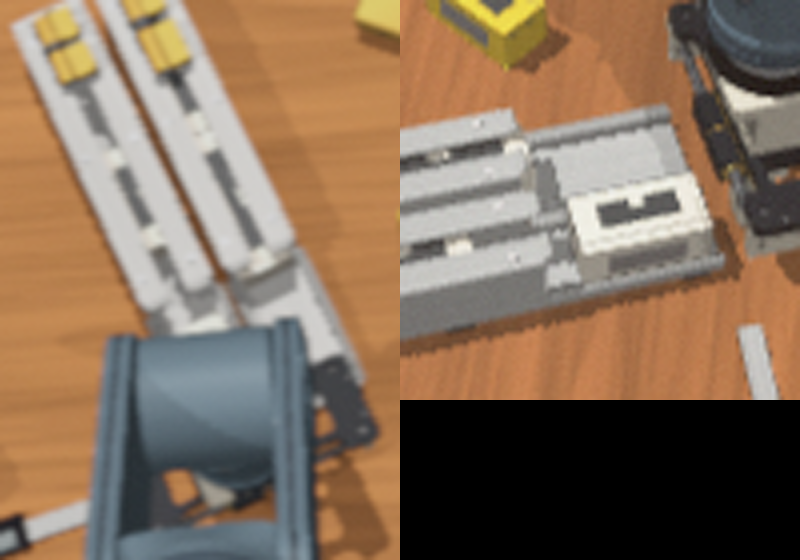

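The carton sits straight in the tray at side crop (640,230), clear of both hems. Now I'll push it in.

Request:
servo_tool --plan "0.01 0 0 0 0 0 0;0.025 0 0 0 0 0 0;0.04 0 0 0 0 0 0;0.055 0 0 0 0 0 0;0.07 0 0 0 0 0 0"

```text
t: 7.88
eef_pos: [477.5, 149.5, 17.5]
ee_rot: [[0.931, 0.365, -0.0], [0.365, -0.931, -0.0], [-0.0, -0.0, -1.0]]
contact_force: [-1.8, -0.3, 0.4]
finger_gap: 0.006
finger_force: 0.8
```

Request:
servo_tool --plan "0.01 0 0 0 0 0 0;0.02 0 0 0 0 0 0;0.03 0 0 0 0 0 0;0.04 0 0 0 0 0 0;0.05 0 0 0 0 0 0;0.057 0 0 0 0 0 0;0.06 0 0 0 0 0 0;0.06 0 0 0 0 0 0"

```text
t: 8.88
eef_pos: [532.9, 171.1, 17.7]
ee_rot: [[0.931, 0.365, 0.001], [0.365, -0.931, 0.0], [0.001, 0.0, -1.0]]
contact_force: [-0.6, -0.0, 0.3]
finger_gap: 0.007
finger_force: 0.1
```

```bash
python3 - <<'E'
from h import *
p=lane(-16);go(*p,17,21.4)
E
```

```text
shift m [0.0034 0.     0.0007] rot [ 0.    -0.001  0.   ] t 8.88 pos [532.9 171.1  17.7] F [-0.6 -0.   0.3] gap 0.007
```

Request:
servo_tool --plan "-0.02 0 0 0 0 0 0;-0.03 0 -0.05 0 0 0 1;-0.03 0 -0.1 0 0 0 1;-0.03 0 -0.1 0 0 0 1;-0.03 0 -0.1 0 0 0 1"

```text
t: 9.5
eef_pos: [504.5, 160.0, 117.6]
ee_rot: [[0.931, 0.365, 0.001], [0.365, -0.931, 0.0], [0.001, 0.0, -1.0]]
contact_force: [0.5, 0.1, -0.1]
finger_gap: 0.388
finger_force: 0.0
```

```bash
python3 - <<'E'
from h import *
go(471.5,-119,117,5.6)
E
```

```text
shift m [-0.1326  0.2477  0.0005] rot [-0.    -0.001  0.276] t 9.5 pos [504.5 160.  117.6] F [ 0.5  0.1 -0.1] gap 0.388
```

Request:
servo_tool --plan "-0.1325 0.248 0 0 0 0.276 1;-0.1325 0.248 0 0 0 0.276 1;-0.1325 0.248 0 0 0 0.276 1;-0.1325 0.248 0 0 0 0.276 1;-0.1325 0.248 0 0 0 0.276 1;-0.1325 0.248 0 0 0 0.276 1;-0.1325 0.248 0 0 0 0.276 1"

```text
t: 10.38
eef_pos: [471.0, -118.3, 116.5]
ee_rot: [[0.995, 0.097, -0.002], [0.097, -0.995, 0.002], [-0.002, -0.002, -1.0]]
contact_force: [0.1, -0.3, 0.5]
finger_gap: 1.0
finger_force: 0.0
```

```bash
python3 - <<'E'
from h import *
go(471.5,-119,18,5.6)
b=snap('side')['image']
C=np.zeros((560,800,3),np.uint8)
C[:400,:400]=cv2.resize(b[190:290,280:380],None,fx=4,fy=4,interpolation=cv2.INTER_CUBIC)
C[:400,400:]=cv2.resize(b[120:220,300:400],None,fx=4,fy=4,interpolation=cv2.INTER_CUBIC)
cv2.imwrite('pics/z4.png',C)
E
```

```text
shift m [0.0006 0.0009 0.0985] rot [-0.002  0.002 -0.   ] t 10.38 pos [ 471.  -118.3  116.5] F [ 0.1 -0.3  0.5] gap 1.0
```

View pics/z4.png

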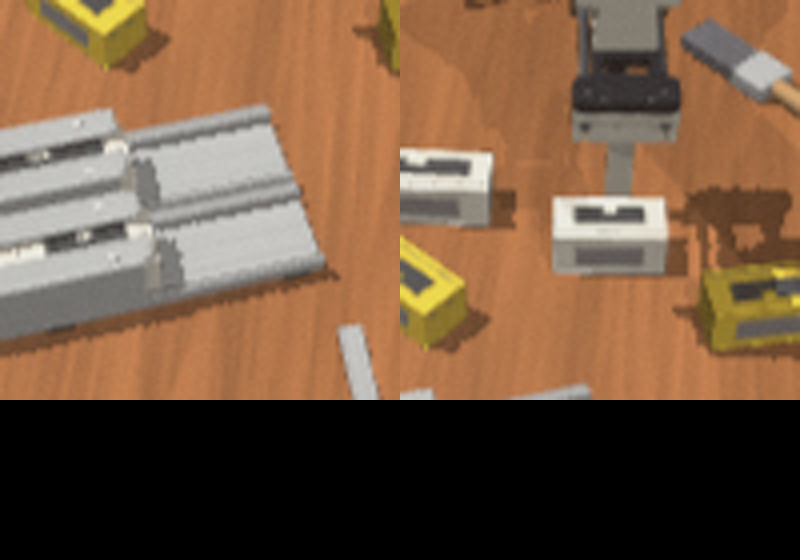

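The first carton is in the lane, with its end at the mouth at crop (150,240). The gripper stands over the second one at (610,225). I'll go down and grip.

Request:
servo_tool --plan "0 0 0.04 0 0 0 1;0 0 0.08 0 0 0 1;0 0 0.099 0 0 0 1;0 0 0.099 0 0 0 1;0 0 0.099 0 0 0 0.3;0 0 0.099 0 0 0 0.3;0 0 0.099 0 0 0 0.3;0 0 0.099 0 0 0 0.3;0 0 0.099 0 0 0 0.3;0 0 0.099 0 0 0 0.3"

```text
t: 11.68
eef_pos: [471.9, -119.5, 18.9]
ee_rot: [[0.995, 0.098, 0.0], [0.098, -0.995, -0.0], [0.0, 0.0, -1.0]]
contact_force: [0.5, -0.3, 2.0]
finger_gap: 0.493
finger_force: 30.0
```

```bash
python3 - <<'E'
from h import *
p=lane(-69);go(*p,100,21.4)
s=snap('side')
# mouth check in the side view: project carton a grip offset along
for x in (-12,-5,0): print(x,(proj(s,[*lane(x,-23),50])-[280,190])*4,(proj(s,[*lane(x),59])-[280,190])*4)
E
```

```text
shift m [ 0.0414 -0.2697 -0.0812] rot [ 0.    -0.    -0.276] t 11.68 pos [ 471.9 -119.5   18.9] F [ 0.5 -0.3  2. ] gap 0.493
-12 [147.03296546 202.2801239 ] [154.78440266 222.04728707]
-5 [136.97570419 204.41454096] [144.51936018 224.24748365]
0 [129.77972858 205.94171746] [137.17444945 225.82178278]
```

Request:
servo_tool --plan "0 0 -0.05 0 0 0 0.3;0 0 -0.1 0 0 0 0.3;0.0385 -0.269 -0.1 0 0 -0.276 0.3;0.0385 -0.269 -0.1 0 0 -0.276 0.3;0.0385 -0.269 -0.1 0 0 -0.276 0.3;0.0385 -0.269 -0.1 0 0 -0.276 0.3;0.0385 -0.269 -0.1 0 0 -0.276 0.3;0.0385 -0.269 -0.1 0 0 -0.276 0.3;0.0385 -0.269 -0.06 0 0 -0.276 0.3;0.0385 -0.269 -0.06 0 0 -0.276 0.3"

```text
t: 12.98
eef_pos: [480.8, 150.9, 76.1]
ee_rot: [[0.931, 0.364, -0.007], [0.364, -0.931, -0.001], [-0.007, -0.002, -1.0]]
contact_force: [-0.5, 0.5, -2.7]
finger_gap: 0.492
finger_force: 30.0
```

```bash
python3 - <<'E'
from h import *
p=lane(-72);go(*p,28,21.4)
E
```

```text
shift m [0.0036 0.0003 0.0481] rot [-0.002  0.007 -0.001] t 12.97 pos [480.8 150.9  76.1] F [-0.5  0.5 -2.7] gap 0.492
```

Request:
servo_tool --plan "0 0 0.02 0 0 0 0.3;0 0 0.035 0 0 0 0.3;0 0 0.043 0 0 0 0.3;0 0 0.046 0 0 0 0.3;0 0 0.046 0 0 0 0.3"

```text
t: 13.6
eef_pos: [484.0, 152.2, 32.9]
ee_rot: [[0.931, 0.365, 0.0], [0.365, -0.931, 0.0], [0.0, 0.0, -1.0]]
contact_force: [-0.3, 0.5, -3.2]
finger_gap: 0.491
finger_force: 30.0
```

```bash
python3 - <<'E'
from h import *
p=lane(-72);go(*p,28,21.4)
E
```

```text
shift m [-0.0001  0.0003  0.0049] rot [ 0. -0.  0.] t 13.6 pos [484.  152.2  32.9] F [-0.3  0.5 -3.2] gap 0.491
```

Next: the last 5 mm down, release, retreat behind, and close the fingers.

Request:
servo_tool --plan "0 0 0.004 0 0 0 0.3;0 0 0.005 0 0 0 0.3;0 0 0.005 0 0 0 0.62;0 0 0.005 0 0 0 0.62;0 0 0.005 0 0 0 0.62;0 0 -0.05 0 0 0 0.62;-0.05 0 -0.05 0 0 0 0;-0.078 0 -0.04 0 0 0 0;-0.078 0 0 0 0 0 0;-0.078 0 0.015 0 0 0 0;-0.078 0 0.015 0 0 0 0;-0.078 0 0.015 0 0 0 0"

```text
t: 15.1
eef_pos: [411.8, 123.8, 18.3]
ee_rot: [[0.931, 0.365, 0.001], [0.365, -0.931, 0.0], [0.001, 0.0, -1.0]]
contact_force: [0.3, 0.1, -0.8]
finger_gap: 0.03
finger_force: 0.0
```

Request:
servo_tool --plan "0.01 0 0 0 0 0 0;0.025 0 0 0 0 0 0;0.04 0 0 0 0 0 0;0.055 0 0 0 0 0 0;0.065 0 0 0 0 0 0;0.075 0 0 0 0 0 0;0.085 0 0 0 0 0 0;0.095 0 0 0 0 0 0;0.095 0 0 0 0 0 0"

```text
t: 16.23
eef_pos: [500.9, 158.9, 17.5]
ee_rot: [[0.931, 0.365, 0.001], [0.365, -0.931, 0.0], [0.001, 0.0, -1.0]]
contact_force: [-0.3, 0.8, -0.6]
finger_gap: 0.004
finger_force: 0.0
```

```bash
python3 - <<'E'
from h import *
p=lane(-20);go(*p,18,21.4)
b=snap('side')['image']
cv2.imwrite('pics/z5.png',cv2.resize(b[190:290,220:380],None,fx=5,fy=5,interpolation=cv2.INTER_CUBIC))
E
```

```text
shift m [ 0.0337  0.0004 -0.0004] rot [ 0.    -0.001  0.   ] t 16.23 pos [500.9 158.9  17.5] F [-0.3  0.8 -0.6] gap 0.004
```

View pics/z5.png

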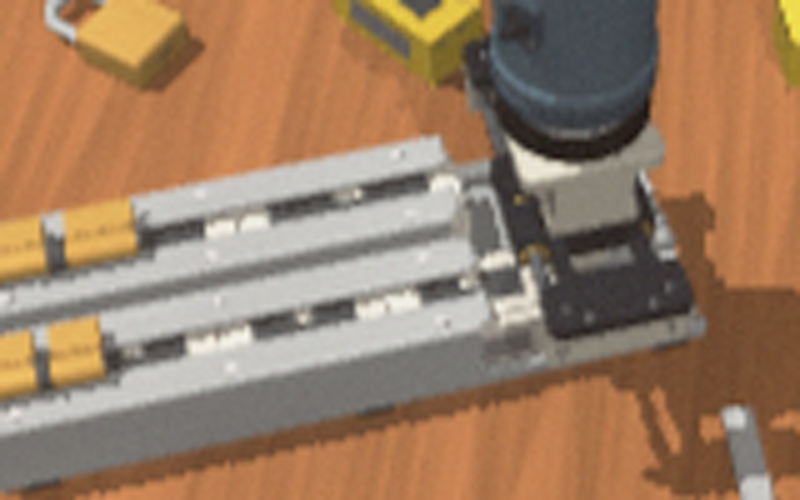

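All three cartons are now in line, with joints at crop (220,340) and (390,300), and the last one stands about 40 mm out at (510,300). I'll push the rest in small steps, watching for the end stop.

Request:
servo_tool --plan "0.008 0 0 0 0 0 0;0.016 0 0 0 0 0 0;0.022 0 0 0 0 0 0;0.026 0 0 0 0 0 0;0.026 0 0 0 0 0 0"

```text
t: 16.9
eef_pos: [524.3, 168.1, 17.5]
ee_rot: [[0.931, 0.365, 0.001], [0.365, -0.931, 0.0], [0.001, -0.0, -1.0]]
contact_force: [-0.5, -0.9, -0.2]
finger_gap: -0.003
finger_force: 0.6
```

Request:
servo_tool --plan "0.002 0 0 0 0 0 0;0.003 0 0 0 0 0 0;0.003 0 0 0 0 0 0"

```text
t: 17.27
eef_pos: [526.7, 169.0, 17.6]
ee_rot: [[0.931, 0.365, 0.0], [0.365, -0.931, 0.0], [0.0, -0.0, -1.0]]
contact_force: [-1.5, -0.5, -1.1]
finger_gap: 0.006
finger_force: 1.1
```

Request:
servo_tool --plan "0.001 0 0 0 0 0 0;0.002 0 0 0 0 0 0"

```text
t: 17.52
eef_pos: [528.5, 169.7, 17.6]
ee_rot: [[0.931, 0.365, -0.0], [0.365, -0.931, 0.0], [-0.0, -0.0, -1.0]]
contact_force: [-2.8, -0.6, -0.8]
finger_gap: 0.007
finger_force: 1.3
```

Request:
servo_tool --plan "0.001 0 0 0 0 0 0;0.002 0 0 0 0 0 0;0.003 0 0 0 0 0 0"

```text
t: 17.9
eef_pos: [531.4, 170.9, 17.6]
ee_rot: [[0.931, 0.365, 0.0], [0.365, -0.931, 0.0], [0.0, -0.0, -1.0]]
contact_force: [-1.7, -0.0, -2.0]
finger_gap: 0.001
finger_force: 1.3
```

Request:
servo_tool --plan "0.001 0 0 0 0 0 0;0.002 0 0 0 0 0 0"

```text
t: 18.15
eef_pos: [532.8, 171.4, 17.6]
ee_rot: [[0.931, 0.365, -0.001], [0.365, -0.931, -0.0], [-0.001, -0.0, -1.0]]
contact_force: [-5.2, -2.7, -0.8]
finger_gap: 0.009
finger_force: 2.7
```

Request:
servo_tool --plan "0.001 0 0 0 0 0 0;0.002 0 0 0 0 0 0"

```text
t: 18.4
eef_pos: [532.7, 171.4, 17.6]
ee_rot: [[0.931, 0.366, -0.005], [0.366, -0.931, -0.002], [-0.005, -0.0, -1.0]]
contact_force: [-10.4, -6.7, 6.8]
finger_gap: 0.005
finger_force: 6.0
```

Motion stopped at lane x ≈ -19.5, where the closed end should stop it. One more firm nudge to confirm, then back off.

Request:
servo_tool --plan "0.001 0 0 0 0 0 0;0.003 0 0 0 0 0 0;0.003 0 0 0 0 0 0"

```text
t: 18.77
eef_pos: [532.6, 171.4, 17.6]
ee_rot: [[0.931, 0.366, -0.01], [0.366, -0.931, -0.004], [-0.011, -0.0, -1.0]]
contact_force: [-17.2, -8.7, 13.1]
finger_gap: 0.004
finger_force: 9.8
```

Request:
servo_tool --plan "-0.006 0 0 0 0 0 0;-0.03 0 0 0 0 0 0;-0.05 0 -0.03 0 0 0 0;-0.05 0 -0.09 0 0 0 0;-0.2 0.1 -0.15 0 0 0 0;-0.2 0.15 -0.15 0 0 0 0;-0.2 0.2 -0.15 0 0 0 0;-0.2 0.2 -0.15 0 0 0 0;-0.2 0.2 -0.15 0 0 0 0;-0.2 0.2 -0.15 0 0 0 0"

```text
t: 20.02
eef_pos: [425.5, -86.6, 168.2]
ee_rot: [[0.932, 0.363, 0.002], [0.363, -0.932, -0.0], [0.002, 0.001, -1.0]]
contact_force: [-0.3, -0.1, 1.0]
finger_gap: 0.003
finger_force: 0.0
```

```bash
python3 - <<'E'
from h import *
a=snap('top')['image'];b=snap('side')['image']
C=np.zeros((600,800,3),np.uint8)
C[:560,:400]=cv2.resize(a[110:250,220:320],None,fx=4,fy=4,interpolation=cv2.INTER_CUBIC)
C[:600,400:]=cv2.resize(b[190:290,280:347],(400,600),interpolation=cv2.INTER_CUBIC)
cv2.imwrite('pics/z6.png',C)
E
```

```text
(no output)
```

View pics/z6.png

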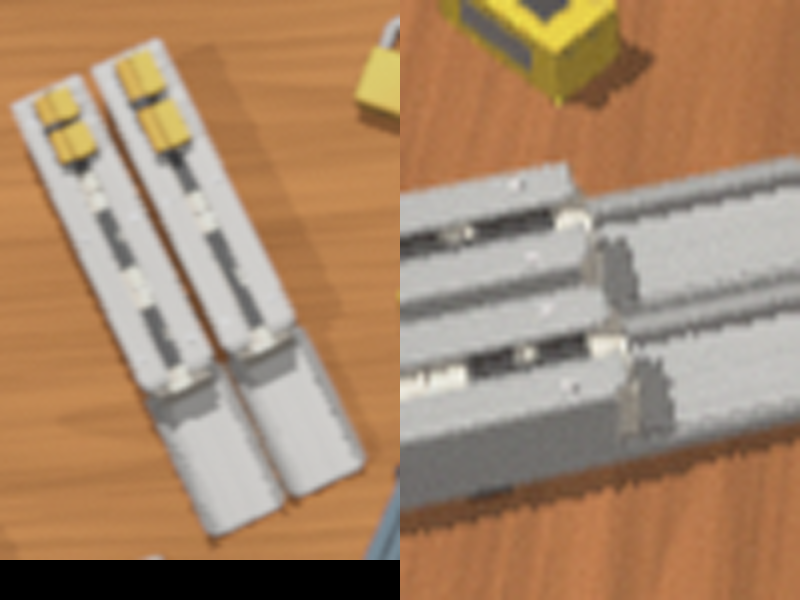

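The top view shows the row tight: joints at (90,190) and (135,285), last end at (185,378). That end stands out slightly past the roof, the same as in the full lane. The arm is clear.

```bash
python3 -c "
from h import *
print(env.sign_off())"
```

```text
the job is handed in; nothing more can be done
None
```

The lane is refilled and the job is handed in: both short cartons are in behind the first, the row stopped firmly at the closed end, and about 12 mm of the last one stands out, at about 20 s of the 67 s allowed.

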